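Load a well plate on the flat-bed scanner

ROBOT

A 6-joint arm with a two-finger parallel gripper is mounted at the origin on the work surface. World frame = base frame: x ahead of the robot, y to its left, z up, the work surface at z = 0. Lengths are in mm, angles in degrees, forces in N, time in s.
With the tool pointing down it reaches from about 350 to 925 mm from the base axis. Payload 6.4 kg.
Tool frame: the origin (TCP) lies at the very end of the fingers, on their centre line; the grasp point (between the pads) lies behind it (pinch_z is the z of the grasp point in the tool frame, in mm); z points along the fingers, y is the line along which they close (so a half turn about z gives the same grasp; the last joint's range is limited). The gripper opens to 94 mm and grips with 3 to 60 N. Pads are 16 mm wide; open, the fingers measure 119 mm over their backs; the gripper's body (75 mm by 177 mm) begins 78 mm behind the grasp point.
Start: joints at [-77.699, 14.043, 89.255, -0, 76.702, -9.975], TCP at [246.406, -601.496, 205.455] pointing down, gripper open.
Joint ranges: [-179.41, 179.41], [-58.25, 129.5], [7.25, 145.43], [-54.29, 234.29], [11.92, 165.04], [-157.13, 157.13]. Speed limits (degrees/s): [147.25, 147.25, 180, 180, 180, 180].

INTERFACE

Orientations are given as a 3x3 rotation matrix whose columns are the frame's x, y, z axes.
In Python, from station import * gives the robot as it stands.
- The arm moves only by the tool step_arm, never from a script. Its argument "plan" is a list of rows, each a list of 7 numbers: the shift along the tool's x, y, z in cm, then the turn, a rotation vector about the tool's x, y, z in rad, then the closure, from -1 (fully open) to 1 (shut). In form: [[tx, ty, tz, ax, ay, az, jaw], ...]. A call has exactly 10 rows; each row is the pose to reach, as a shift and turn from the pose commanded when the call began, along the tool's axes at that moment; what a row does not reach only later rows make up. A row lasts 1/12 s, in which the tool goes at most 41.7 mm and 7.16 degrees, less where a joint would pass 70% of its speed; a pose out of reach is approached as far as the arm can. A call with a gripper value outside its range is refused whole. The fingers move at their own pace and stop on an object; "squeeze" is the grip in N (left out, the last holds). Time passes only in rows, so rows that repeat a pose let the fingers close, or fill a call up. It gives the time, the measured TCP pose, the force, the opening and the grip force at its end, in the units of the state.
- sense(): the state, without advancing time (a new reading comes with each control period).
- read_camera(name): name is "scene" or "top"; returns (picture, depth): 384x512x3 uint8, red, green, blue; 384x512 float32, mm along the optical axis (not along the pixel's ray), 0 where there is no reading.
- camera_params(name): a dict with "fx", "fy", "cx", "cy" (pixels), "k1" (the pictures are not rectified: a ray, as slopes to the right and down, at radius r is drawn at 1 + k1 r^2 times it, then the intrinsics apply), "origin" and "rotation" of the camera in the world. Camera axes: x right, y down, z forward; pixel columns grow to the right and rows downward; lengths in mm; the calibration is good to about 2 mm. A picture is of the moment at which its call begins. camera_params takes no time and is no camera call.
- job_done(): hands the job in; it is judged then, once.
Trained networks look in the newest picture that a camera, given by its name, has taken for a name from the list of things; names that differ only in an ending like _2 or _b are one class to them, and where a whole thing is asked for, a point or a joint stands for the part that bears it (a point fixed in the world has none). Each returns a list of dicts, best first, with "confidence" (0 to 1); they miss things now and then, are a little off and sometimes report something else, mostly with a low value. They report only what shows in the picture. A call takes as long as a camera call. They do not tell look-alikes from the thing itself.
- outline_of(camera, name): "pixels" (384x512 bool, what is visible of it) and "uv" ([column, row] in pixels, amid what is visible of it).
The state is a dict: "time_s": time; "qpos": joint angles; "dq": joint speeds; "joint_efforts": joint torques, N m; "position": TCP position; "ee_rot": TCP orientation; "wrist_force": force on the tool from outside, world axes, zero at the start; "wrist_torque": the same for the moment, N m; "opening": opening from 0.0 (shut) to 1.0 (fully open); "gripper_force": force on a finger pad.
Only numpy, scipy, OpenCV 4.12 (cv2) and the standard library are available. Lean on these libraries where they do the work, as an engineer would, in place of code of your own. Each camera call takes 0.05 s, during which the arm holds its last target. There are 200 camera calls.

TASK

Swing the scanner's little gate wide open, then slide the blue well plate along the scanner deck, gently and without lifting or tipping it, until it sits square and flush against both the far fence and the left fence, over the scan window. Then swing the gate fully shut behind the plate, let go, and leave the dish, the tube rack and the blue box where they are.

Things in the scene. Friction and masses are not known exactly. Their poses are not given: they have to be found in the camera images.
- scanner: Flat-bed plate scanner, fixed to the bench: white housing, black deck, 240 (x) x 540 (y) x 60 mm high; origin at the centre of its underside, deck surface at z = +60 mm. x points away from the robot, y to the left. Two aluminium fences meet at its far left corner, round a greenish scan window flush in the deck; near and right sides are open. Deck, fences and gate arm are rigid.
- far_fence (a point): Far fence, 12 mm high, 12 mm thick: middle of the foot of its inner (robot side) face, on the deck at scanner x = +85, y = -24 mm. It runs along scanner y from -260 to +212 mm.
- left_fence (a point): Left fence, 12 mm high, 12 mm thick: middle of the foot of its inner (right) face, on the deck at scanner x = +45, y = +200 mm. It runs along scanner x from 0 to +90 mm.
- nest (a point): Centre of the plate's place in the corner, on the deck surface (scanner x = +42, y = +136 mm); axes as the scanner's. A plate flush against both fences has its origin here (within 0.5 mm).
- plate: Blue 24-well plate with white wells, a closed slab 85.5 (its x) x 127.8 (its y) x 17 mm high, about 0.16 kg, loose on the right part of the deck; origin at the centre of its underside. Its long side lies roughly along the scanner's y axis.
- gate (a joint): Angle of the gate, a flat steel arm turning level on an upright pivot. 0 = shut (stop): it points along scanner +x across the right end of the plate's place, 3.5 mm clear of a flush plate. Grows as the tip swings clockwise from above, out to the right, then towards the robot, to a stop at 2.1 rad. Friction 0.05 N m; stays where left. Starts shut or nearly so.
- gate_pivot (a point): Gate pivot axis, on the deck surface (scanner x = -30, y = +62.5 mm); a round steel boss of 18 mm diameter, 17 mm high. The gate arm is 12 mm wide, reaches 65 mm from this axis and fills the height from 3 to 13 mm above the deck: it bars the plate's way while shut.
- gate_post (a point): Red upright round post on the gate arm for gripping, 14 mm in diameter, from 13 to 62 mm above the deck, 55 mm from the pivot axis. This point is on the post's axis, 45 mm above the deck.
- dish: Bystander: orange closed dish, 55 mm diameter, 15 mm high, loose on the near left part of the deck; origin at the centre of its underside.
- foam_rack: Bystander: white foam block 90 x 110 x 45 mm with three red-capped tubes up to 94 mm high, loose on the bench beside the scanner; origin at the centre of its underside.
- blue_box: Bystander: open blue box 100 x 120 x 85 mm, loose on the bench beside the scanner; origin at the centre of its underside.
There are look-alikes about, which are no part of the job. Of the things like the plate, leave any that is green or pink; of the rest the larger one is meant.

How it is judged (in metres and radians):
On the way, in this order (a step that is already met when the one before it is completed fails the run):
1. the gate is swung open, past 1.2 rad (value of joint gate above 1.2 rad), for 0.1 s.
2. the plate lies in the corner, within 3 mm of flush along each fence direction and square within 0.04 rad (x of plate in the frame of nest between -0.003 and 0.003 m and y of plate in the frame of nest between -0.003 and 0.003 m and angle between the y axis of plate and the y axis of scanner, either way round below 0.04 rad and z of plate in the frame of nest below 0.003 m), for 0.2 s.
At the end, for the whole second after the job is handed in: The plate lies flat on the deck at rest, within 3 mm of flush along x and y against the far and left fences and square within 0.04 rad, and the gate is shut (below 0.08 rad) (all of step 2 and value of joint gate below 0.08 rad and linear speed of plate below 0.02 m/s); the robot touches nothing.
It fails at once if the plate is lifted more than 6 mm off the deck or tipped by more than 0.12 rad (z of plate in the frame of scanner above 0.066 m or angle between plate's own z axis and vertical above 0.12 rad).
It fails at once if the plate is flung: it moves faster than 0.5 m/s (linear speed of plate above 0.5 m/s).
It fails at once if the dish, the tube rack or the box is moved by more than 20 mm (distance of any of dish, foam_rack, blue_box from where it was at the start of the episode above 0.02 m).
It also fails if it takes over 72 s, if anything falls off the work surface, if the arm or the gripper's body presses on something with over 40 N, if the wrist force passes 120 N, or if a joint passes its speed limit or range.

## Working session

There is one attempt and no reset: what is moved stays moved. The work goes in short steps, Python scripts to look and compute and a tool call to move; the robot and the scene stay as the last step left them, time stands still between calls to the robot, and variables do not carry over. Pictures are saved under pics/ and viewed, at most 10 in all, crops included, and the job is handed in when it is done.

Besides the shell and the picture viewer there is one more tool, called after "Call:" in YAML: its name, and indented under it one key for each argument. step_arm: Moves the arm, as the interface text tells. Its arguments: {"type":"object","properties":{"plan":{"type":"array","items":{"type":"array","items":{"type":"number"}}},"squeeze":{"type":"number"}},"required":["plan"]}

```bash
ls; mkdir -p pics; python3 - <<'E'
from station import *
import cv2
for n in("top","scene"):
    p,d=read_camera(n); cv2.imwrite(f"pics/{n}0.png",p[:,:,::-1]); print(n,camera_params(n))
print(sense())
E
```

```text
pics
top {'fx': 354.9316758174202, 'fy': 354.9316758174202, 'cx': 255.77873968440184, 'cy': 191.2983211519605, 'k1': -0.026658589633833933, 'origin': array([ 486.83384257,   -1.42162647, 1120.85670573]), 'rotation': array([[-0.02348733, -0.99695749,  0.07432439],
       [-0.99959031,  0.02220278, -0.01806248],
       [ 0.01635732, -0.07471817, -0.99707053]])}
scene {'fx': 487.71619937388, 'fy': 487.71619937388, 'cx': 253.24281176942162, 'cy': 189.3283103345785, 'k1': -0.06977239694293087, 'origin': array([1379.12537312, -509.34049303, 1229.81672026]), 'rotation': array([[ 0.51061771,  0.66160196, -0.54913787],
       [ 0.85979861, -0.38994216,  0.32968388],
       [ 0.0039875 , -0.64049041, -0.76795582]])}
{'time_s': 0.1, 'qpos': array([-7.77000104e+01,  1.40790270e+01,  8.93150503e+01,  1.54794479e-04,
        7.67029610e+01, -9.97396614e+00]), 'dq': array([-0.04746754, -0.11403119, -0.23583153,  0.06043937,  0.09237839,
       -0.01881591]), 'joint_efforts': array([ 3.98994416e-04, -4.16914308e+01, -3.15525448e+01,  6.86485413e-02,
        3.09615699e-02, -6.59363764e-05]), 'position': array([ 246.27864426, -600.96985237,  204.49472296]), 'ee_rot': array([[ 9.25382397e-01,  3.79034682e-01, -3.58227022e-04],
       [ 3.79034736e-01, -9.25380964e-01,  1.65532103e-03],
       [ 2.95927614e-04, -1.66758543e-03, -9.99998566e-01]]), 'wrist_force': array([-0.08193855, -0.14697066, -0.13505905]), 'wrist_torque': array([ 0.00427052,  0.00583395, -0.02898465]), 'gripper_force': 0.0, 'opening': 0.9998751513916475}
```

View pics/top0.png

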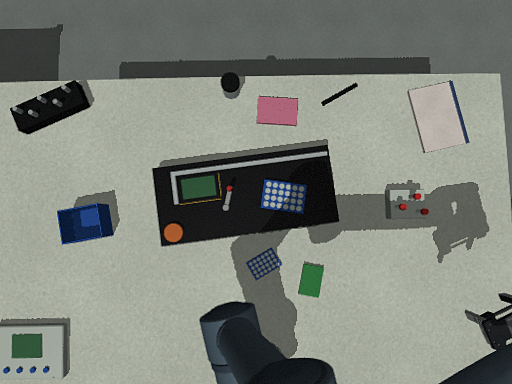

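View pics/scene0.png

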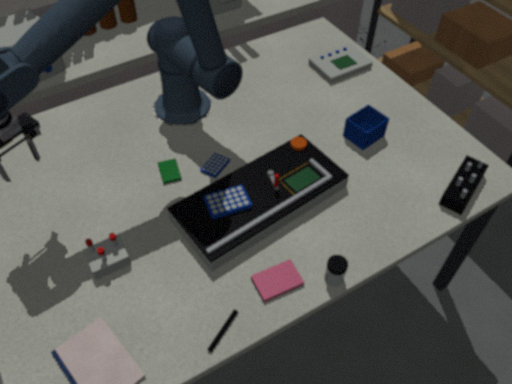

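The top view shows the black deck with corners near (153,168), (327,146), (338,222) and (161,245). The plate is at (284,196), the gate and its post at (228,197), and the dish at (173,232). The small blue plate at (264,263) is a look-alike, as are the green and pink ones.

```bash
cat > h.py <<'E'
from station import *
import numpy as np, cv2
def rays(cam,uv):
    c=camera_params(cam); K=np.array([[c['fx'],0,c['cx']],[0,c['fy'],c['cy']],[0,0,1]])
    n=cv2.undistortPoints(np.asarray(uv,float).reshape(-1,1,2),K,np.array([c['k1'],0,0,0]))[:,0]
    return c['origin'],np.c_[n,np.ones(len(n))]@c['rotation'].T
def at_z(cam,uv,z):
    o,r=rays(cam,uv); return o+r*((z-o[2])/r[:,2])[:,None]
def cloud(cam,d,m):
    v,u=np.nonzero(m&(d>0)); o,r=rays(cam,np.c_[u,v]); return o+r*d[v,u][:,None]
def rect(P):
    (c,s,a)=cv2.minAreaRect(P[:,:2].astype(np.float32)); return np.round(c,1),np.round(s,1),round(a,2)
E
python3 - <<'E'
from h import *
for cam in("top","scene"):
    p,d=read_camera(cam)
    for n in("scanner","plate","gate","gate_post","dish","foam_rack","blue_box"):
        for o in outline_of(cam,n)[:4]:
            m=o['pixels'];P=cloud(cam,d,m)
            if len(P)<3: print(cam,n,'few',o['uv']);continue
            z=np.percentile(P[:,2],[5,50,95]).round(1)
            q=P[np.abs(P[:,2]-z[1])<8]
            print(cam,n,round(o['confidence'],2),np.round(o['uv']),m.sum(),'z',z,'rect',rect(q),'med',np.median(P,0).round(1))
E
```

```text
top scanner 0.8 [238. 194.] 12581 z [55.5 59.  70.2] rect (array([556.5,  12.9]), array([236.6, 538. ]), 6.54) med [559.2  31.6  59. ]
top scanner 0.17 [173. 232.] 289 z [69.  73.8 77. ] rect (array([449.4, 225.5]), array([52.2, 49.7]), 88.72) med [450.2 224.8  73.8]
top plate 0.97 [310. 282.] 673 z [ 2.3 11.1 14.6] rect (array([ 288.2, -184.6]), array([63.4, 95.9]), 77.72) med [ 288.8 -183.    11.1]
top plate 0.86 [280. 196.] 1226 z [72.9 76.2 79.2] rect (array([ 549. , -100.7]), array([127.6,  85.8]), 80.55) med [ 548.3 -100.    76.2]
top plate 0.83 [278. 111.] 1076 z [11.7 16.1 19.6] rect (array([826.4, -94.8]), array([127.7,  87.2]), 86.72) med [825.8 -95.   16.1]
top plate 0.62 [264. 264.] 657 z [ 1.9 11.  14.5] rect (array([344.7, -39.3]), array([62.8, 93.1]), 29.11) med [344.3 -38.3  11. ]
top gate 0.75 [237. 195.] 12451 z [55.6 59.1 70.1] rect (array([556.6,  12.9]), array([236.8, 538. ]), 6.55) med [559.1  32.6  59.1]
top gate 0.48 [227. 199.] 76 z [ 68.9  73.  120.2] rect (array([540.1,  67. ]), array([11.7, 51.7]), 79.11) med [543.9  65.3  73. ]
top gate_post 0.43 [228. 19
[... 1606 characters left out ...]
-4.4  59.4]
scene gate 0.47 [277. 178.] 118 z [ 62.6  76.2 120. ] rect (array([551.2,  62.6]), array([17.2, 70.7]), 79.52) med [552.8  58.5  76.2]
scene gate_post 0.61 [274. 177.] 148 z [ 60.1  74.9 120.2] rect (array([549.2,  60.6]), array([17.1, 75.4]), 74.26) med [561.9  58.2  74.9]
scene dish 0.52 [300. 140.] 169 z [62.2 73.4 78.7] rect (array([453.8, 224. ]), array([49.5, 56.2]), 7.4) med [458.1 220.2  73.4]
scene foam_rack 0.65 [107. 257.] 1405 z [11.6 45.9 92.8] rect (array([ 518.9, -487.8]), array([111.4,  94.1]), 89.04) med [ 536.9 -491.3   45.9]
scene blue_box 0.67 [368. 128.] 1396 z [ 3.  46.9 84.2] rect (array([484.3, 492.6]), array([103.9, 131.4]), 11.11) med [481.4 499.4  46.9]
```

```bash
cat >> h.py <<'E'
SC=np.array([556.6,12.6]); YAW=np.radians(6.54)
RS=np.array([[np.cos(YAW),-np.sin(YAW)],[np.sin(YAW),np.cos(YAW)]])
def s2w(x,y): return SC+RS@np.array([x,y])
def w2s(P): return (np.asarray(P)[...,:2]-SC)@RS
def rel(xy,z,yaw):
    """shift in cm / turn about tool z in rad from the present pose to world xy, z, tool-x yaw (rad)"""
    s=sense(); R=s['ee_rot']; d=np.array([*xy,z])-s['position']
    psi=np.arctan2(R[1,0],R[0,0]); t=(R.T@d)/10
    print('t cm',t.round(2),'az',round(-(yaw-psi),3),'psi',np.degrees(psi).round(1),'pos',s['position'].round(1),'t',round(s['time_s'],2))
E
python3 - <<'E'
from h import *
import station; print(getattr(station,'pinch_z',None))
for cam in("top","scene"):
    p,d=read_camera(cam)
    P=cloud(cam,d,d>0); q=w2s(P)
    m=(P[:,2]>95)&(P[:,2]<135)&(abs(q[:,0])<120)&(abs(q[:,1])<150)
    a=P[m]; print(cam,len(a),'post top',a.max(0).round(1),a.min(0).round(1),'top-layer',np.median(a[a[:,2]>112],0).round(1), w2s(np.median(a[a[:,2]>112],0)).round(1))
    # fences: z 66..74 
    m=(P[:,2]>68)&(P[:,2]<76)&(q[:,0]>60)&(q[:,0]<110)&(q[:,1]>-200)&(q[:,1]<190)
    f=q[m]; k=np.polyfit(f[:,1],f[:,0],1); print('fence x mid (91 expected)',np.polyval(k,0),'slope',k[0], f[:,0].min(),f[:,0].max(),len(f))
    m=(P[:,2]>68)&(P[:,2]<76)&(q[:,0]>5)&(q[:,0]<80)&(q[:,1]>150)&(q[:,1]<240)
    f=q[m]; print('left fence y mid (206)',np.median(f[:,1]),len(f))
    pass
print('pivot',s2w(-30,62.5),'nest',s2w(42,136))
rel(s2w(22,52),150,YAW)
E
```

```text
-18.8
top 23 post top [578.6  64.4 122.4] [566.8  51.5  97. ] top-layer [572.5  58.7 120.4] [21.1 44. ]
fence x mid (91 expected) 90.62285993888125 slope -9.380219135421414e-05 84.14564573514674 96.91084245955032 492
left fence y mid (206) 205.81977161807094 101
scene 34 post top [584.2  61.3 128.8] [570.2  48.4  95.4] top-layer [576.4  54.6 119.7] [24.5 39.5]
fence x mid (91 expected) 92.8008671839794 slope 0.0019095012359720618 83.99097575792761 101.17921243818833 440
left fence y mid (206) 202.13544498431634 69
pivot [519.67667063  71.27638152] nest [582.83671958 152.49865813]
t cm [ 55.51 -49.48   5.55] az 0.275 psi 22.3 pos [ 246.4 -601.5  205.5] t 1.0
```

Call:
step_arm:
  plan:
    - [2.76,-2.42,0,0,0,0,-1]
    - [5.52,-4.85,0,0,0,0,-1]
    - [8.28,-7.28,0,0,0,0,-1]
    - [11.04,-9.7,0.4,0,0,0,-1]
    - [13.8,-12.1,0.8,0,0,0,-1]
    - [16.56,-14.55,1.2,0,0,0,-1]
    - [19.32,-16.98,1.6,0,0,0,-1]
    - [22.08,-19.4,2.0,0,0,0,-1]
    - [24.84,-21.8,2.4,0,0,0,-1]
    - [27.6,-24.25,2.8,0,0,0,-1]
  squeeze: 12

```text
time_s: 1.83
position: [410.4, -270.9, 177.6]
ee_rot: [[0.926, 0.379, 0.001], [0.379, -0.926, -0.001], [0.0, 0.001, -1.0]]
wrist_force: [0.3, -0.8, -0.1]
opening: 1.001
gripper_force: 0.0
```

Call:
step_arm:
  plan:
    - [2.76,-2.42,0.27,0,0,0.03,-1]
    - [5.52,-4.85,0.55,0,0,0.06,-1]
    - [8.28,-7.28,0.8,0,0,0.09,-1]
    - [11.04,-9.7,1.1,0,0,0.12,-1]
    - [13.8,-12.1,1.4,0,0,0.15,-1]
    - [16.56,-14.55,1.7,0,0,0.18,-1]
    - [19.32,-16.98,1.9,0,0,0.21,-1]
    - [22.08,-19.4,2.2,0,0,0.24,-1]
    - [24.84,-21.8,2.5,0,0,0.26,-1]
    - [27.7,-24.25,2.75,0,0,0.275,-1]

```text
time_s: 2.67
position: [574.8, 58.8, 149.9]
ee_rot: [[0.994, 0.113, 0.0], [0.113, -0.994, -0.0], [0.0, 0.0, -1.0]]
wrist_force: [0.3, -1.5, -0.1]
opening: 0.999
gripper_force: 0.0
```

```bash
python3 - <<'E'
from h import *
rel([574,57],92,YAW)
p,d=read_camera("scene"); cv2.imwrite("pics/s1.png",cv2.resize(p[100:260,180:360,::-1],None,fx=4,fy=3.6))
E
```

```text
t cm [-0.1   0.17  5.79] az -0.001 psi 6.5 pos [574.8  58.8 149.9] t 2.67
```

Call:
step_arm:
  plan:
    - [0,0,2,0,0,0,-1]
    - [-0.1,0.15,4,0,0,0,-1]
    - [-0.1,0.15,6,0,0,0,-1]
    - [-0.1,0.15,6,0,0,0,1]
    - [-0.1,0.15,6,0,0,0,1]
    - [-0.1,0.15,6,0,0,0,1]
    - [-0.1,0.15,6,0,0,0,1]
    - [-0.1,0.15,6,0,0,0,1]
    - [-0.1,0.15,6,0,0,0,1]
    - [-0.1,0.15,6,0,0,0,1]
  squeeze: 12

```text
time_s: 3.55
position: [573.9, 55.3, 90.7]
ee_rot: [[0.994, 0.114, 0.001], [0.114, -0.994, -0.0], [0.001, 0.0, -1.0]]
wrist_force: [0.1, 0.3, -0.0]
opening: 0.541
gripper_force: 0.0
```

```bash
python3 - <<'E'
from h import *
s=sense(); q=w2s(s['position']); print(s['position'],q,s['opening']*94,s['gripper_force'],s['wrist_force'])
r=q-[-30,62.5]; th0=np.arctan2(-r[1],r[0]); L=np.hypot(*r); print(th0,L)
for th in np.linspace(th0,2.07,21)[1:]:
    d=np.array([-30,62.5])+L*np.array([np.cos(th),-np.sin(th)])-q
    print(round(th,2),(d[0]/10).round(2),(-d[1]/10).round(2))
E
```

```text
[573.9103743   55.25620257  90.73596294] [22.05613473 40.4070241 ] 50.81617017292824 0.0 [ 0.14561613  0.25687244 -0.03549672]
0.4013680674079155 56.55033817179887
0.48 -0.2 0.43
0.57 -0.44 0.83
0.65 -0.71 1.22
0.74 -1.01 1.58
0.82 -1.34 1.92
0.9 -1.7 2.23
0.99 -2.08 2.5
1.07 -2.48 2.75
1.15 -2.91 2.96
1.24 -3.35 3.13
1.32 -3.8 3.27
1.4 -4.26 3.37
1.49 -4.73 3.43
1.57 -5.2 3.45
1.65 -5.67 3.43
1.74 -6.14 3.37
1.82 -6.6 3.27
1.9 -7.05 3.14
1.99 -7.49 2.96
2.07 -7.91 2.76
```

Call:
step_arm:
  plan:
    - [0,0,0,0,0,0,1]
    - [0,0,0,0,0,0,1]
    - [0,0,0,0,0,0,1]
    - [0,0,0,0,0,0,1]
    - [0,0,0,0,0,0,1]
    - [0,0,0,0,0,0,1]
    - [0,0,0,0,0,0,1]
    - [0,0,0,0,0,0,1]
    - [0,0,0,0,0,0,1]
    - [0,0,0,0,0,0,1]

```text
time_s: 4.38
position: [573.2, 55.5, 89.9]
ee_rot: [[0.994, 0.114, -0.001], [0.114, -0.994, 0.0], [-0.001, -0.0, -1.0]]
wrist_force: [-2.8, 1.2, 0.7]
opening: 0.144
gripper_force: 12.0
```

Call:
step_arm:
  plan:
    - [-0.2,0.43,0,0,0,0,1]
    - [-0.44,0.83,0,0,0,0,1]
    - [-0.71,1.22,0,0,0,0,1]
    - [-1.01,1.58,0,0,0,0,1]
    - [-1.34,1.92,0,0,0,0,1]
    - [-1.7,2.23,0,0,0,0,1]
    - [-2.08,2.5,0,0,0,0,1]
    - [-2.48,2.75,0,0,0,0,1]
    - [-2.91,2.96,0,0,0,0,1]
    - [-3.35,3.13,0,0,0,0,1]

```text
time_s: 5.22
position: [543.3, 20.2, 89.9]
ee_rot: [[0.994, 0.113, 0.0], [0.113, -0.994, 0.0], [0.0, -0.0, -1.0]]
wrist_force: [2.3, 4.1, -2.6]
opening: 0.143
gripper_force: 12.0
```

Call:
step_arm:
  plan:
    - [-0.45,0.14,0,0,0,0,1]
    - [-0.91,0.24,0,0,0,0,1]
    - [-1.38,0.3,0,0,0,0,1]
    - [-1.85,0.32,0,0,0,0,1]
    - [-2.32,0.3,0,0,0,0,1]
    - [-2.79,0.24,0,0,0,0,1]
    - [-3.25,0.14,0,0,0,0,1]
    - [-3.7,0.01,0,0,0,0,1]
    - [-4.14,-0.17,0,0,0,0,1]
    - [-4.5,-0.35,0,0,0,0,1]

```text
time_s: 6.05
position: [501.0, 20.4, 90.4]
ee_rot: [[0.994, 0.113, 0.009], [0.113, -0.994, 0.003], [0.009, -0.002, -1.0]]
wrist_force: [15.0, 6.2, -10.2]
opening: 0.144
gripper_force: 12.0
```

```bash
python3 - <<'E'
from h import *
s=sense(); q=w2s(s['position']); r=q-[-30,62.5]; print(q,np.arctan2(-r[1],r[0]),np.hypot(*r),s['opening'],s['wrist_force'])
p,d=read_camera("scene"); cv2.imwrite("pics/s2.png",cv2.resize(p[100:280,140:380,::-1],None,fx=3,fy=3))
E
```

```text
[-54.33573179  14.04785084] 2.0362528611847197 54.22027849659247 0.14350291369661533 [ 15.03158471   6.24277313 -10.21272033]
```

View pics/s2.png

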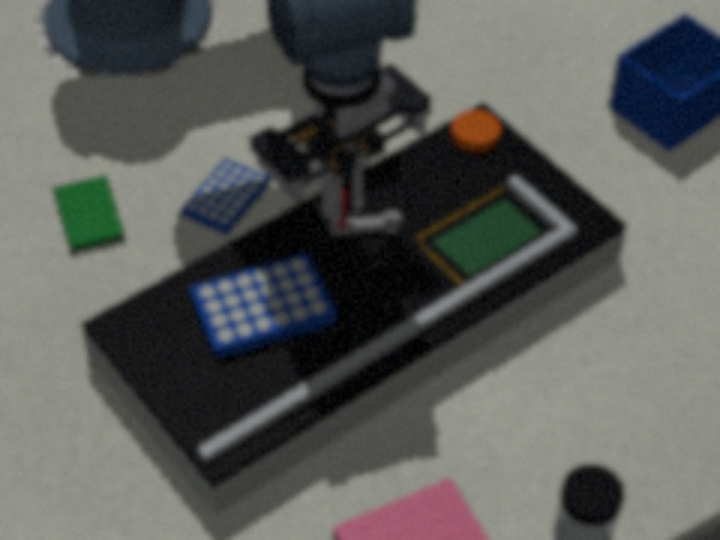

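The gate is open against its stop, at about 2.04 rad or more. Next I release the post and move to the near side of the plate.

Call:
step_arm:
  plan:
    - [0.2,0,0,0,0,0,-0.7]
    - [0.2,0,0,0,0,0,-0.7]
    - [0.2,0,0,0,0,0,-0.7]
    - [0.2,0,0,0,0,0,-0.7]
    - [0.2,0,-2,0,0,0,-0.7]
    - [0.2,0,-4.5,0,0,0,-0.7]
    - [-0.8,3,-5,0,0,0,-0.7]
    - [-1.8,6,-5,0,0,0,-0.7]
    - [-2.8,9,-5,0,0,0,-0.7]
    - [-3.8,12,-5,0,0,0,-0.7]

```text
time_s: 6.93
position: [473.8, -106.2, 140.3]
ee_rot: [[0.993, 0.114, -0.0], [0.114, -0.993, -0.001], [-0.0, 0.001, -1.0]]
wrist_force: [-0.1, -0.2, -0.0]
opening: 0.82
gripper_force: 0.0
```

```bash
python3 - <<'E'
from h import *
s=sense();print(s['opening']*94,s['wrist_force'])
rel(s2w(-97,-106),64,YAW)
for cam in("top","scene"):
    p,d=read_camera(cam)
    for o in outline_of(cam,"plate")[:4]:
        P=cloud(cam,d,o['pixels']); q=P[(P[:,2]>70)&(P[:,2]<84)]
        if len(q)>200: c=rect(q); print(cam,c,w2s(c[0]))
    for n in("gate","gate_post"):
        for o in outline_of(cam,n)[:2]:
            P=cloud(cam,d,o['pixels']); a=P[P[:,2]>110]
            if len(a): print(cam,n,o['confidence'],w2s(np.median(a,0)))
E
```

```text
77.06092070717368 [-0.0919452  -0.22281299 -0.00576897]
t cm [-0.12 -0.27  7.63] az 0.0 psi 6.6 pos [ 473.8 -106.2  140.3] t 6.93
top (array([ 549.1, -100. ]), array([126.3,  85.7]), 80.75) [ -20.27597744 -111.0130386 ]
top (array([589.8,  17.6]), array([192.6, 533.8]), 16.42) [33.5534379   1.18608815]
top gate 0.46 [-57.06631553  14.70578681]
scene (array([ 551.4, -103.3]), array([128.4,  90.7]), 80.29) [ -18.36680404 -114.55352683]
scene gate 0.67 [-53.13505375  11.74233588]
scene gate_post 0.67 [-53.02719401  10.73863987]
```

Call:
step_arm:
  plan:
    - [0,-0.2,2,0,0,0,-0.7]
    - [-0.1,-0.3,4,0,0,0,-0.7]
    - [-0.1,-0.3,6,0,0,0,-0.7]
    - [-0.1,-0.3,7,0,0,0,-0.7]
    - [-0.1,-0.3,7.6,0,0,0,-0.7]
    - [-0.1,-0.3,7.6,0,0,0,-0.7]
    - [0.2,-0.3,7.6,0,0,0,-0.7]
    - [0.5,-0.3,7.6,0,0,0,-0.7]
    - [0.8,-0.3,7.6,0,0,0,-0.7]
    - [1.1,-0.3,7.6,0,0,0,-0.7]

```text
time_s: 8.17
position: [486.0, -100.9, 64.9]
ee_rot: [[0.994, 0.114, 0.001], [0.114, -0.994, -0.001], [0.001, 0.001, -1.0]]
wrist_force: [-1.4, -0.4, 0.7]
opening: 0.85
gripper_force: 0.6
```

Call:
step_arm:
  plan:
    - [0.5,0,0,0,0,0,-0.7]
    - [1,0,0,0,0,0,-0.7]
    - [1.5,0,0,0,0,0,-0.7]
    - [2,0,0,0,0,0,-0.7]
    - [2.5,0,0,0,0,0,-0.7]
    - [3,0,0,0,0,0,-0.7]
    - [3.5,0,0,0,0,0,-0.7]
    - [4,0,0,0,0,0,-0.7]
    - [4.5,0,0,0,0,0,-0.7]
    - [5,0,0,0,0,0,-0.7]

```text
time_s: 9.0
position: [535.0, -94.6, 63.9]
ee_rot: [[0.994, 0.114, -0.001], [0.114, -0.994, 0.0], [-0.001, -0.0, -1.0]]
wrist_force: [-2.1, -0.7, 1.9]
opening: 0.85
gripper_force: 1.3
```

```bash
cat >> h.py <<'E'
def plate(cams=("top","scene")):
    s=sense(); print('t',s['time_s'],'tcp scanner',w2s(s['position']).round(1),s['position'][2].round(1),'F scanner',(s['wrist_force'][:2]@RS).round(1),'open',(s['opening']*94).round(1))
    for cam in cams:
        p,d=read_camera(cam)
        for o in outline_of(cam,"plate")[:5]:
            P=cloud(cam,d,o['pixels']); q=P[(P[:,2]>70)&(P[:,2]<84)]
            if 200<len(q)<3000:
                c=rect(q); print(cam,c,'scanner',w2s(c[0]).round(1),'conf',round(o['confidence'],2))
E
python3 - <<'E'
from h import *
plate()
E
```

```text
Traceback (most recent call last):
  File "h.py", line 23, in plate
    s=sense(); print('t',s['time_s'],'tcp scanner',w2s(s['position']).round(1),s['position'][2].round(1),'F scanner',(s['wrist_force'][:2]@RS).round(1),'open',(s['opening']*94).round(1))
                                                                                                                                                               ^^^^^^^^^^^^^^^^^^^^^^^
AttributeError: 'float' object has no attribute 'round'
```

Call:
step_arm:
  plan:
    - [0.4,0,0,0,0,0,-0.7]
    - [0.8,0,0,0,0,0,-0.7]
    - [1.2,0,0,0,0,0,-0.7]
    - [1.5,0,0,0,0,0,-0.7]
    - [1.7,0,0,0,0,0,-0.7]
    - [1.9,0,0,0,0,0,-0.7]
    - [2.1,0,0,0,0,0,-0.7]
    - [2.2,0,0,0,0,0,-0.7]
    - [2.3,0,0,0,0,0,-0.7]
    - [2.4,0,0,0,0,0,-0.7]

```text
time_s: 9.83
position: [558.6, -92.1, 64.0]
ee_rot: [[0.994, 0.114, -0.0], [0.114, -0.994, 0.0], [-0.0, -0.0, -1.0]]
wrist_force: [-4.7, -0.7, 1.0]
opening: 0.849
gripper_force: 2.3
```

```bash
sed -i "s/(s\['opening'\]\*94).round(1)/s['opening']*94/" h.py; python3 - <<'E'
from h import *
plate()
E
```

```text
t 9.8333 tcp scanner [  -9.9 -104.2] 64.0 F scanner [-4.8 -0.2] open 79.77312475427878
top (array([629.4, -78.7]), array([ 48.3, 127.2]), 7.95) scanner [ 61.9 -99. ] conf 0.79
scene (array([610.9, -84.5]), array([ 87.7, 128.6]), 8.12) scanner [  42.9 -102.7] conf 0.65
```

Call:
step_arm:
  plan:
    - [0.05,0,0,0,0,0,-0.7]
    - [0.1,0,0,0,0,0,-0.7]
    - [0.15,0,0,0,0,0,-0.7]
    - [0.2,0,0,0,0,0,-0.7]
    - [0.2,0,0,0,0,0,-0.7]
    - [0.2,0,0,0,0,0,-0.7]
    - [0.2,0,0,0,0,0,-0.7]
    - [0.2,0,0,0,0,0,-0.7]
    - [0.2,0,0,0,0,0,-0.7]
    - [0.2,0,0,0,0,0,-0.7]

```text
time_s: 10.87
position: [558.6, -92.0, 64.0]
ee_rot: [[0.993, 0.114, -0.005], [0.114, -0.993, -0.0], [-0.005, -0.0, -1.0]]
wrist_force: [-9.9, -0.2, 7.6]
opening: 0.85
gripper_force: 5.3
```

```bash
python3 - <<'E'
from h import *
plate()
E
```

```text
t 10.8667 tcp scanner [  -9.9 -104.2] 64.0 F scanner [-9.9  0.9] open 79.91184473835852
scene (array([609.8, -84.5]), array([ 93.1, 128.3]), 6.85) scanner [  41.8 -102.5] conf 0.83
```

Call:
step_arm:
  plan:
    - [-0.6,0,0,0,0,0,-0.7]
    - [-1.2,0,0,0,0,0,-0.7]
    - [-1.2,0,-2,0,0,0,0.15]
    - [-1.2,0,-4,0,0,0,0.15]
    - [0,2,-4.5,0,0,-0.12,0.15]
    - [1,3.5,-4.5,0,0,-0.24,0.15]
    - [2,5,-4.5,0,0,-0.36,0.15]
    - [3,6.5,-4.5,0,0,-0.48,0.15]
    - [4,8,-4.5,0,0,-0.6,0.15]
    - [4.6,8.6,-4.5,0,0,-0.72,0.15]

```text
time_s: 11.9
position: [617.2, -173.9, 109.1]
ee_rot: [[0.669, 0.744, 0.002], [0.744, -0.669, -0.001], [0.001, 0.002, -1.0]]
wrist_force: [0.6, 0.2, -0.1]
opening: 0.423
gripper_force: 0.0
```

Call:
step_arm:
  plan:
    - [0,0,0,0,0,-0.12,0.15]
    - [0,0,0,0,0,-0.24,0.15]
    - [0,0,0,0,0,-0.36,0.15]
    - [0,0,0,0,0,-0.48,0.15]
    - [0,0,0,0,0,-0.6,0.15]
    - [0,0,0,0,0,-0.72,0.15]
    - [0,0,0,0,0,-0.84,0.15]
    - [0,0,0,0,0,-0.851,0.15]
    - [0,0,0,0,0,-0.851,0.15]
    - [0,0,0,0,0,-0.851,0.15]

```text
time_s: 12.73
position: [616.1, -172.1, 108.9]
ee_rot: [[-0.111, 0.994, 0.001], [0.994, 0.111, -0.0], [-0.0, 0.001, -1.0]]
wrist_force: [-0.9, 0.5, 0.3]
opening: 0.428
gripper_force: 0.0
```

```bash
python3 - <<'E'
from h import *
plate()
rel(s2w(36,-190),64,YAW+np.pi/2)
E
```

```text
t 12.7333 tcp scanner [  38.1 -190.3] 108.9 F scanner [-0.9  0.6] open 40.25502387374567
top (array([609.3, -80.6]), array([ 85.7, 126.6]), 6.27) scanner [ 41.7 -98.6] conf 0.73
scene (array([612.4, -86. ]), array([ 87. , 126.5]), 6.19) scanner [  44.2 -104.3] conf 0.97
t cm [ 0.03 -0.21  4.5 ] az -0.001 psi 96.5 pos [ 616.1 -172.1  109. ] t 12.93
```

Call:
step_arm:
  plan:
    - [0,-0.2,1.5,0,0,0,0.15]
    - [0,-0.2,3,0,0,0,0.15]
    - [0,-0.2,4.5,0,0,0,0.15]
    - [0.4,-0.2,4.5,0,0,0,0.15]
    - [0.8,-0.2,4.5,0,0,0,0.15]
    - [1.2,-0.2,4.5,0,0,0,0.15]
    - [1.5,-0.2,4.5,0,0,0,0.15]
    - [1.8,-0.2,4.5,0,0,0,0.15]
    - [2.2,-0.2,4.5,0,0,0,0.15]
    - [2.6,-0.2,4.5,0,0,0,0.15]

```text
time_s: 13.77
position: [611.8, -147.0, 65.1]
ee_rot: [[-0.114, 0.994, 0.002], [0.994, 0.114, -0.002], [-0.002, 0.002, -1.0]]
wrist_force: [-0.4, -2.3, 2.7]
opening: 0.426
gripper_force: 1.5
```

Call:
step_arm:
  plan:
    - [0.6,0.01,0,0,0,0,0.15]
    - [1.3,0.01,0,0,0,0,0.15]
    - [2.1,0.01,0,0,0,0,0.15]
    - [3,0.02,0,0,0,0,0.15]
    - [4,0.02,0,0,0,0,0.15]
    - [5,0.03,0,0,0,0,0.15]
    - [6,0.03,0,0,0,0,0.15]
    - [7,0.04,0,0,0,0,0.15]
    - [7.8,0.05,0,0,0,0,0.15]
    - [8.5,0.05,0,0,0,0,0.15]

```text
time_s: 14.6
position: [601.6, -60.8, 63.8]
ee_rot: [[-0.114, 0.993, -0.0], [0.993, 0.114, 0.0], [0.0, -0.0, -1.0]]
wrist_force: [0.4, -2.1, 2.5]
opening: 0.425
gripper_force: 1.1
```

```bash
python3 - <<'E'
from h import *
plate()
E
```

```text
t 14.6 tcp scanner [ 36.4 -78. ] 63.8 F scanner [ 0.1 -2.1] open 39.91484984030931
top (array([597.1,  22.4]), array([ 85.2, 110.1]), 6.92) scanner [41.4  5.1] conf 0.85
scene (array([600.4,  11.9]), array([ 89.7, 129.1]), 4.79) scanner [43.4 -5.7] conf 0.57
```

Call:
step_arm:
  plan:
    - [0.7,0.01,0,0,0,0,0.15]
    - [1.5,0.02,0,0,0,0,0.15]
    - [2.4,0.02,0,0,0,0,0.15]
    - [3.4,0.03,0,0,0,0,0.15]
    - [4.4,0.03,0,0,0,0,0.15]
    - [5.4,0.04,0,0,0,0,0.15]
    - [6.4,0.04,0,0,0,0,0.15]
    - [7.4,0.05,0,0,0,0,0.15]
    - [8.3,0.05,0,0,0,0,0.15]
    - [9,0.05,0,0,0,0,0.15]

```text
time_s: 15.63
position: [591.9, 28.6, 63.9]
ee_rot: [[-0.114, 0.993, -0.0], [0.993, 0.114, -0.0], [0.0, -0.0, -1.0]]
wrist_force: [-0.4, -0.8, -0.1]
opening: 0.424
gripper_force: 0.6
```

Call:
step_arm:
  plan:
    - [0.6,0,0,0,0,0,0.15]
    - [1.2,0,0,0,0,0,0.15]
    - [1.8,0,0,0,0,0,0.15]
    - [2.4,0,0,0,0,0,0.15]
    - [3,0,0,0,0,0,0.15]
    - [3.5,0,0,0,0,0,0.15]
    - [3.9,0,0,0,0,0,0.15]
    - [4.2,0,0,0,0,0,0.15]
    - [4.4,0,0,0,0,0,0.15]
    - [4.5,0,0,0,0,0,0.15]

```text
time_s: 16.47
position: [587.0, 72.4, 64.0]
ee_rot: [[-0.114, 0.993, -0.0], [0.993, 0.114, -0.0], [-0.0, -0.0, -1.0]]
wrist_force: [-0.6, -1.9, -0.6]
opening: 0.425
gripper_force: 0.8
```

```bash
python3 - <<'E'
from h import *
plate()
E
```

```text
t 16.4667 tcp scanner [37. 56.] 64.0 F scanner [-0.8 -1.8] open 39.95758733649677
scene (array([587.8, 145.2]), array([ 86.8, 135.7]), 8.13) scanner [ 46.1 128.2] conf 0.71
```

Roughly 8 mm remains before contact with the left fence. I'll push slowly.

Call:
step_arm:
  plan:
    - [0.15,0,0,0,0,0,0.15]
    - [0.3,0,0,0,0,0,0.15]
    - [0.45,0,0,0,0,0,0.15]
    - [0.6,0,0,0,0,0,0.15]
    - [0.7,0,0,0,0,0,0.15]
    - [0.75,0,0,0,0,0,0.15]
    - [0.8,0,0,0,0,0,0.15]
    - [0.85,0,0,0,0,0,0.15]
    - [0.9,0,0,0,0,0,0.15]
    - [0.95,0,0,0,0,0,0.15]

```text
time_s: 17.5
position: [586.5, 78.1, 64.2]
ee_rot: [[-0.114, 0.993, 0.001], [0.993, 0.114, -0.007], [-0.007, -0.0, -1.0]]
wrist_force: [-0.4, -15.7, 1.1]
opening: 0.424
gripper_force: 7.6
```

Call:
step_arm:
  plan:
    - [-0.3,0,0,0,0,0,0.15]
    - [-0.8,0,0,0,0,0,0.15]
    - [-1.3,0,0,0,0,0,0.15]
    - [-1.3,0,-2,0,0,0,0.15]
    - [-1.3,0,-4,0,0,0,0.15]
    - [-1.3,0,-6,0,0,0,0.15]
    - [-4,0,-8,0,0,0,0.15]
    - [-8,0,-8,0,0,0,0.15]
    - [-12,0,-8,0,0,0,0.15]
    - [-16,0,-8,0,0,0,0.15]

```text
time_s: 18.33
position: [604.5, -78.5, 144.7]
ee_rot: [[-0.115, 0.993, 0.001], [0.993, 0.115, 0.0], [0.0, 0.001, -1.0]]
wrist_force: [0.7, -0.2, 0.1]
opening: 0.423
gripper_force: 0.0
```

```bash
python3 - <<'E'
from h import *
plate()
for cam,(a,b,c,e) in (("top",(140,250,150,260)),("scene",(110,220,230,370))):
    p,d=read_camera(cam); cv2.imwrite(f"pics/{cam}3.png",cv2.resize(p[a:b,c:e,::-1],None,fx=5,fy=5,interpolation=cv2.INTER_CUBIC))
E
```

```text
t 18.3333 tcp scanner [ 37.2 -95.9] 144.7 F scanner [ 0.6 -0.3] open 39.715248834936716
top (array([583.5, 153.8]), array([ 87.9, 130.6]), 6.41) scanner [ 42.8 137.2] conf 0.67
scene (array([585.2, 151.1]), array([ 89.2, 137.2]), 7.93) scanner [ 44.2 134.3] conf 0.68
```

View pics/top3.png

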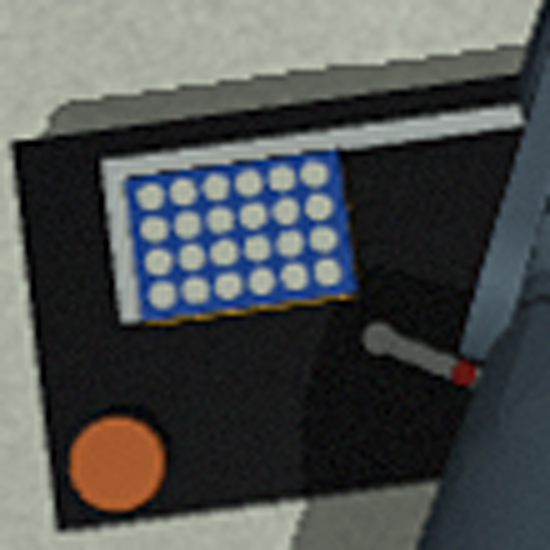

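View pics/scene3.png

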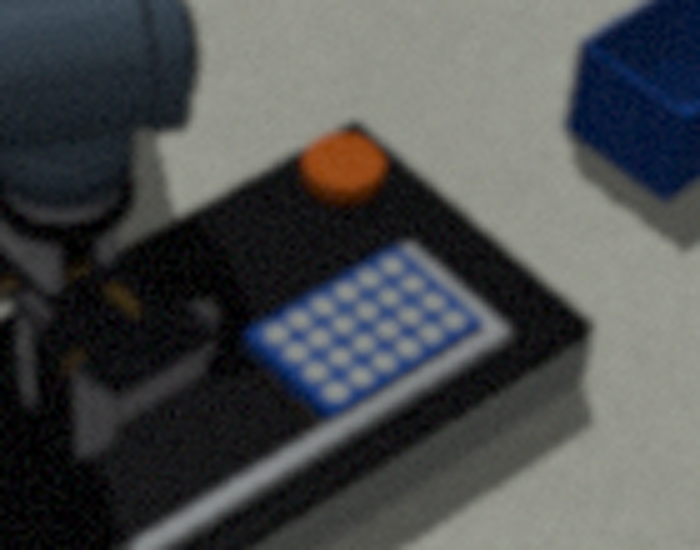

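The crops show the plate seated in the corner. In the top crop it spans (125,150) to (355,320), with the left fence at x≈120 and the far fence at y≈150. I'll add a gentle squaring push towards the far fence.

Call:
step_arm:
  plan:
    - [2.4,-0.6,0,0,0,0.12,-0.28]
    - [4.8,-1.2,0,0,0,0.24,-0.28]
    - [7.2,-1.8,0,0,0,0.36,-0.28]
    - [9.6,-2.5,0,0,0,0.48,-0.28]
    - [12,-3.2,0,0,0,0.6,-0.28]
    - [14.4,-3.9,0,0,0,0.72,-0.28]
    - [16.8,-4.5,0,0,0,0.84,-0.28]
    - [19.2,-5.1,0,0,0,0.96,-0.28]
    - [21.4,-5.7,0,0,0,1.08,-0.28]
    - [23.4,-6.3,0,0,0,1.2,-0.28]

```text
time_s: 19.47
position: [513.5, 150.9, 143.9]
ee_rot: [[0.886, 0.463, -0.0], [0.463, -0.886, 0.0], [-0.0, -0.001, -1.0]]
wrist_force: [-0.3, -0.5, 0.2]
opening: 0.64
gripper_force: 0.0
```

Call:
step_arm:
  plan:
    - [0,0,0,0,0,0.12,-0.28]
    - [0,0,0,0,0,0.24,-0.28]
    - [0,0,1,0,0,0.36,-0.28]
    - [0,0,2,0,0,0.371,-0.28]
    - [0,0,3,0,0,0.371,-0.28]
    - [0,0,3.5,0,0,0.371,-0.28]
    - [0,0,4,0,0,0.371,-0.28]
    - [0,0,4.5,0,0,0.371,-0.28]
    - [0,0,4.5,0,0,0.371,-0.28]
    - [0,0,4.5,0,0,0.371,-0.28]

```text
time_s: 20.3
position: [515.0, 147.9, 98.8]
ee_rot: [[0.993, 0.114, -0.0], [0.114, -0.993, -0.0], [-0.0, -0.0, -1.0]]
wrist_force: [-0.2, -0.1, -0.6]
opening: 0.637
gripper_force: 0.0
```

```bash
python3 - <<'E'
from h import *
plate(())
rel(s2w(-23,138),64,YAW)
E
```

```text
t 20.3 tcp scanner [-26.  139.2] 98.8 F scanner [-0.2 -0.1] open 59.89700040986517
t cm [0.3  0.12 3.48] az -0.0 psi 6.5 pos [515.  147.9  98.8] t 20.3
```

Call:
step_arm:
  plan:
    - [0,0,1.2,0,0,0,-0.28]
    - [0,0,2.4,0,0,0,-0.28]
    - [0,0,3.4,0,0,0,-0.28]
    - [0.4,0,3.4,0,0,0,-0.28]
    - [0.8,0,3.4,0,0,0,-0.28]
    - [1.1,0,3.4,0,0,0,-0.28]
    - [1.3,0,3.4,0,0,0,-0.28]
    - [1.5,0,3.4,0,0,0,-0.28]
    - [1.65,0,3.4,0,0,0,-0.28]
    - [1.75,0,3.4,0,0,0,-0.28]

```text
time_s: 21.13
position: [531.4, 149.8, 65.2]
ee_rot: [[0.994, 0.114, -0.003], [0.114, -0.994, -0.001], [-0.004, 0.0, -1.0]]
wrist_force: [-7.4, -2.3, 5.6]
opening: 0.639
gripper_force: 3.9
```

```bash
python3 - <<'E'
from h import *
plate()
E
```

```text
t 21.1333 tcp scanner [ -9.4 139.2] 65.2 F scanner [-7.6 -1.5] open 60.021145206985956
top (array([600.4, 153.6]), array([ 56.2, 126.4]), 6.55) scanner [ 59.6 135.1] conf 0.55
scene (array([587.1, 148.6]), array([ 83.9, 133.7]), 7.64) scanner [ 45.8 131.6] conf 0.66
```

Call:
step_arm:
  plan:
    - [-0.7,0,0,0,0,0,-0.28]
    - [-1.3,0,0,0,0,0,-0.28]
    - [-1.3,0,-3,0,0,0,-1]
    - [-1.3,0,-6,0,0,0,-1]
    - [-1.3,0,-8,0,0,0,-1]
    - [-2.5,3,-8,0,0,0,-1]
    - [-3.5,6,-8,0,0,0,-1]
    - [-4,9,-8,0,0,0,-1]
    - [-4.6,12.5,-8,0,0,0,-1]
    - [-4.6,12.5,-8,0,0,0,-1]

```text
time_s: 22.17
position: [500.6, 16.4, 145.2]
ee_rot: [[0.994, 0.109, 0.001], [0.109, -0.994, -0.002], [0.001, 0.002, -1.0]]
wrist_force: [-0.3, -0.2, 1.0]
opening: 0.994
gripper_force: 0.0
```

```bash
python3 - <<'E'
from h import *
plate()
rel(s2w(-56,14),90,YAW)
p,d=read_camera("scene")
for o in outline_of("scene","gate_post")[:2]:
    P=cloud("scene",d,o['pixels']); a=P[P[:,2]>105]
    if len(a): print(o['confidence'],w2s(np.median(a,0)))
E
```

```text
t 22.1667 tcp scanner [-55.2  10.2] 145.2 F scanner [-0.3 -0.2] open 93.48247093422887
top (array([582.5, 154.3]), array([ 85.5, 131.7]), 6.73) scanner [ 41.9 137.8] conf 0.95
top (array([639.7,  26.7]), array([140.8, 513.6]), 23.03) scanner [84.2  4.5] conf 0.37
scene (array([585.1, 149.5]), array([ 88.6, 130.5]), 7.9) scanner [ 43.9 132.8] conf 0.82
t cm [-0.15  0.11  5.49] az 0.0 psi 6.6 pos [500.7  21.3 144.9] t 22.37
0.49 [-53.40341164   9.87852099]
```

Call:
step_arm:
  plan:
    - [-0.1,0.1,2,0,0,0,-1]
    - [-0.1,0.1,4,0,0,0,-1]
    - [-0.1,0.1,5.5,0,0,0,-1]
    - [-0.1,0.1,5.5,0,0,0,1]
    - [-0.1,0.1,5.5,0,0,0,1]
    - [-0.1,0.1,5.5,0,0,0,1]
    - [-0.1,0.1,5.5,0,0,0,1]
    - [-0.1,0.1,5.5,0,0,0,1]
    - [-0.1,0.1,5.5,0,0,0,1]
    - [-0.1,0.1,5.5,0,0,0,1]

```text
time_s: 23.3
position: [500.4, 19.4, 90.6]
ee_rot: [[0.994, 0.114, 0.001], [0.114, -0.994, -0.0], [0.001, 0.0, -1.0]]
wrist_force: [0.5, -0.2, 0.7]
opening: 0.541
gripper_force: 0.0
```

Call:
step_arm:
  plan:
    - [0,0,0,0,0,0,1]
    - [0,0,0,0,0,0,1]
    - [0,0,0,0,0,0,1]
    - [0,0,0,0,0,0,1]
    - [0,0,0,0,0,0,1]
    - [0,0,0,0,0,0,1]
    - [0,0,0,0,0,0,1]
    - [0,0,0,0,0,0,1]
    - [0,0,0,0,0,0,1]
    - [0,0,0,0,0,0,1]

```text
time_s: 24.13
position: [500.2, 20.0, 89.9]
ee_rot: [[0.994, 0.113, 0.0], [0.113, -0.994, 0.001], [0.001, -0.001, -1.0]]
wrist_force: [2.4, 5.1, -1.7]
opening: 0.146
gripper_force: 12.0
```

```bash
python3 - <<'E'
from h import *
s=sense(); q=w2s(s['position']); print(q,s['opening']*94,s['wrist_force'][:2]@RS)
r=q-[-30,62]; th0=np.arctan2(-r[1],r[0]); L=np.hypot(*r); print(th0,L)
for th in np.linspace(th0,-0.03,24)[1:]:
    d=np.array([-30,62])+L*np.array([np.cos(th),-np.sin(th)])-q
    print(round(th,2),(d[0]/10).round(2),(-d[1]/10).round(2))
E
```

```text
[-55.24342514  13.74070521] 13.737169551381282 [2.93625043 4.76488163]
2.0527362336290413 54.46273998190002
1.96 0.45 0.21
1.87 0.91 0.38
1.78 1.39 0.5
1.69 1.87 0.58
1.6 2.37 0.62
1.51 2.86 0.61
1.42 3.35 0.56
1.33 3.83 0.46
1.24 4.3 0.32
1.15 4.76 0.14
1.06 5.2 -0.08
0.97 5.62 -0.35
0.88 6.01 -0.64
0.78 6.38 -0.98
0.69 6.71 -1.34
0.6 7.01 -1.73
0.51 7.27 -2.15
0.42 7.49 -2.59
0.33 7.67 -3.05
0.24 7.81 -3.52
0.15 7.91 -4.01
0.06 7.96 -4.5
-0.03 7.97 -4.99
```

Call:
step_arm:
  plan:
    - [0.45,0.21,0,0,0,0,1]
    - [0.91,0.38,0,0,0,0,1]
    - [1.39,0.5,0,0,0,0,1]
    - [1.87,0.58,0,0,0,0,1]
    - [2.37,0.62,0,0,0,0,1]
    - [2.86,0.61,0,0,0,0,1]
    - [3.35,0.56,0,0,0,0,1]
    - [3.83,0.46,0,0,0,0,1]
    - [4.3,0.32,0,0,0,0,1]
    - [4.76,0.14,0,0,0,0,1]

```text
time_s: 24.97
position: [549.1, 21.2, 90.1]
ee_rot: [[0.993, 0.114, 0.003], [0.114, -0.993, -0.005], [0.002, 0.005, -1.0]]
wrist_force: [2.1, -9.6, -2.5]
opening: 0.139
gripper_force: 12.0
```

Call:
step_arm:
  plan:
    - [0.44,-0.22,0,0,0,0,1]
    - [0.86,-0.49,0,0,0,0,1]
    - [1.25,-0.78,0,0,0,0,1]
    - [1.62,-1.12,0,0,0,0,1]
    - [1.95,-1.48,0,0,0,0,1]
    - [2.25,-1.87,0,0,0,0,1]
    - [2.51,-2.29,0,0,0,0,1]
    - [2.73,-2.73,0,0,0,0,1]
    - [2.91,-3.19,0,0,0,0,1]
    - [3.05,-3.66,0,0,0,0,1]

```text
time_s: 25.8
position: [581.1, 60.5, 91.7]
ee_rot: [[0.994, 0.112, 0.018], [0.112, -0.994, -0.005], [0.018, 0.007, -1.0]]
wrist_force: [17.2, -6.4, -6.7]
opening: 0.148
gripper_force: 12.0
```

Call:
step_arm:
  plan:
    - [0.05,-0.25,0,0,0,0,1]
    - [0.1,-0.5,0,0,0,0,1]
    - [0.12,-0.75,0,0,0,0,1]
    - [0.14,-1,0,0,0,0,1]
    - [0.15,-1.15,0,0,0,0,1]
    - [0.15,-1.25,0,0,0,0,1]
    - [0.15,-1.35,0,0,0,0,1]
    - [0.15,-1.45,0,0,0,0,1]
    - [0.15,-1.5,0,0,0,0,1]
    - [0.15,-1.55,0,0,0,0,1]

```text
time_s: 26.63
position: [579.3, 77.1, 91.9]
ee_rot: [[0.993, 0.113, 0.015], [0.113, -0.994, -0.004], [0.014, 0.005, -1.0]]
wrist_force: [12.7, -7.0, -3.8]
opening: 0.147
gripper_force: 12.0
```

```bash
python3 - <<'E'
from h import *
s=sense(); q=w2s(s['position']); r=q-[-30,62]; print(q,np.arctan2(-r[1],r[0]),np.hypot(*r),s['opening']*94,s['wrist_force'][:2]@RS)
E
```

```text
[29.94268523 61.45204866] 0.009140999915162288 59.9451896630947 13.801852277864608 [11.84072964 -8.4028449 ]
```

Call:
step_arm:
  plan:
    - [0,0,0,0,0,0,0.3]
    - [0,0,0,0,0,0,0.3]
    - [0,0,0,0,0,0,0.3]
    - [0,0,0,0,0,0,0.3]
    - [0,0,-1,0,0,0,0.3]
    - [0,0,-3,0,0,0,0.3]
    - [0,0,-6,0,0,0,0.3]
    - [-3,2,-9,0,0,0,0.3]
    - [-6,5,-9,0,0,0,0.3]
    - [-9,8,-9,0,0,0,0.3]

```text
time_s: 27.47
position: [497.2, -7.0, 183.2]
ee_rot: [[0.993, 0.116, 0.006], [0.116, -0.993, -0.001], [0.006, 0.002, -1.0]]
wrist_force: [0.1, -1.2, 0.7]
opening: 0.352
gripper_force: 0.0
```

Call:
step_arm:
  plan:
    - [0,3,0,0,0,0,0.3]
    - [0,6,0,0,0,0,0.3]
    - [0,9,0,0,0,0,0.3]
    - [0,12,0,0,0,0,0.3]
    - [0,15,0,0,0,0,0.3]
    - [0,18,0,0,0,0,0.3]
    - [0,21,0,0,0,0,0.3]
    - [0,24,0,0,0,0,0.3]
    - [0,24,0,0,0,0,0.3]
    - [0,24,0,0,0,0,0.3]

```text
time_s: 28.3
position: [523.7, -245.9, 180.4]
ee_rot: [[0.994, 0.111, 0.0], [0.111, -0.994, 0.0], [0.0, -0.0, -1.0]]
wrist_force: [-0.0, 0.3, 0.3]
opening: 0.349
gripper_force: 0.0
```

```bash
python3 - <<'E'
from h import *
plate()
for cam,(a,b,c,e) in (("top",(140,250,150,260)),("scene",(110,220,230,370))):
    p,d=read_camera(cam); cv2.imwrite(f"pics/{cam}4.png",cv2.resize(p[a:b,c:e,::-1],None,fx=5,fy=5,interpolation=cv2.INTER_CUBIC))
    P=cloud(cam,d,d>0); q=w2s(P)
    m=(P[:,2]>110)&(P[:,2]<128)&(abs(q[:,0])<80)&(abs(q[:,1]-60)<50); print(cam,'post',m.sum(),np.median(q[m],0))
    m=(P[:,2]>66)&(P[:,2]<84)&(q[:,0]<-45)&(q[:,0]>-115)&(q[:,1]>185)&(q[:,1]<260); print('dish',np.median(P[m],0),m.sum())
E
```

```text
t 28.3 tcp scanner [ -62.1 -253.1] 180.4 F scanner [0.  0.3] open 32.8393524075602
top (array([583.3, 152.3]), array([ 86.6, 127.2]), 6.75) scanner [ 42.4 135.7] conf 0.93
scene (array([585.2, 151.5]), array([ 89.6, 140.6]), 4.82) scanner [ 44.2 134.7] conf 0.78
top post 20 [23.76730379 62.3213333 ]
dish [449.96852215 225.15521386  73.76053501] 277
scene post 24 [28.34654396 57.87309765]
dish [454.5492376  220.96987544  74.29009298] 170
```

View pics/top4.png

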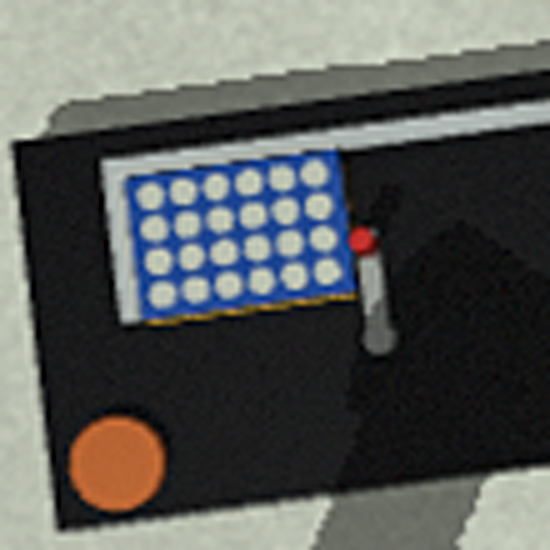

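View pics/scene4.png

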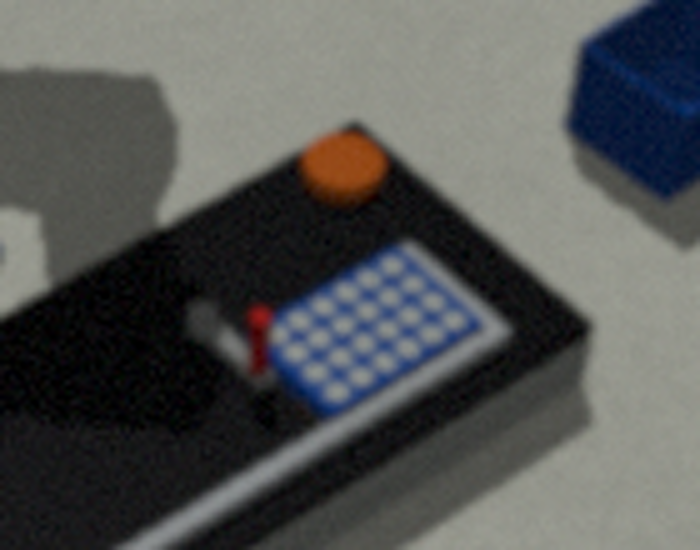

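The top view shows the gate shut, with the post at (362,240) in line with the scanner's x axis and beside the plate. The plate sits flush in the corner, the dish hasn't moved, and the arm is clear.

```bash
python3 -c "
from station import *
print(job_done())"
```

```text
the job is handed in; nothing more can be done
None
```

I handed the job in at about 28 s, but the hand-in returned no verdict: by camera the plate is flush in the corner to within about 1 mm, the gate is shut and released, and the dish hasn't moved. I never approached the rack or the box and didn't re-measure them.

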